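# Lock the tape roll on its axle with a linchpin

### The arm

A 6-joint arm with a two-finger parallel gripper is mounted at the origin on a cart in front of the work surface, level with it; the furniture and walls round the work are solid. World frame = base frame: x ahead of the robot, y to its left, z up, the work surface at z = 0. Lengths are in m, angles in rad, forces in N, time in s.
With the tool pointing down it reaches from about 0.375 to 0.75 m from the base axis. Payload 9 kg.
Tool frame: the origin (TCP) lies midway between the tips of the shut fingers; the grasp point (between the pads) lies 19 mm behind it; z points along the fingers, y is the direction in which the jaws open and shut (so a half turn about z gives the same grasp; the last joint's range is limited). The gripper opens to 85 mm and grips with 20 to 120 N. Pads are 22 mm wide; open, the fingers measure 114 mm over their backs; the gripper's body (76 mm by 85 mm) begins 54 mm behind the grasp point. The pads swing forward as they close: fully open they stand 13 mm farther back than shut.
Start: joints at [-1.32, 0.104, 0.097, 1.564, 0, 1.353], TCP at [0.271, -0.535, 0.231] pointing down, gripper open.
Joint ranges: [-2.99, 2.99], [-0.84, 1.86], [-1.1, 1.16], [-1.84, 2.11], [-1.51, 1.56], [-3.14, 3.14]. Speed limits (rad/s): [2.22, 2.22, 2.57, 3.14, 3.14, 3.14].

### API

Orientations are given as a unit quaternion [x, y, z, w].
In Python, from station import env, eyes, finish_job gives the robot as it stands.
- The arm moves only by the tool arm_command, never from a script. Its argument "moves" is one flat list of numbers, 5 for each row, row after row: the closure in counts, from 0 (fully open) to 255 (shut), then the shift along the tool's x, y, z in m, then the turn about the tool's z in degrees. A call has 1 to 12 rows; each row is the pose to reach, as a shift and turn from the pose commanded when the call began, along the tool's axes at that moment; what a row does not reach only later rows make up. A row lasts 1/10 s, in which the tool goes at most 50 mm and 8.59 degrees, less where a joint would pass 70% of its speed; a pose out of reach is approached as far as the arm can. A call with a gripper value outside its range is refused whole. The fingers move at their own pace and stop on an object; "newtons" is the grip in N (left out, the last holds). Time passes only in rows, so rows that repeat a pose let the fingers close. It gives the time, the measured TCP pose, the force and the opening at its end, in the units of the state.
- env.state(): the state, without advancing time (a new reading comes with each control period).
- eyes.capture(name): name is "scene" or "top" or "wrist"; returns a dict with "img" (384x512x3 uint8, red, green, blue), "fx", "fy", "cx", "cy" (pixels), "position" and "rotation" of the camera in the world. Camera axes: x right, y up, looking along -z (the intrinsics and any distortion apply to the point x, -y, -z); pixel columns grow to the right and rows downward; lengths in m; the calibration is good to about 2 mm. A picture is of the moment at which its call begins. There is no depth.
- finish_job(): hands the job in, once; it reports no verdict.
The state is a dict: "clock": time; "joint_positions": joint angles; "qvel": joint speeds; "tau": joint torques, N m; "eef_pos": TCP position; "ee_rot": TCP orientation; "ft_force": force on the tool from outside, world axes, zero at the start; "moment": the same for the moment, N m; "width": opening from 0.0 (shut) to 1.0 (fully open).
Only numpy, scipy, OpenCV 4.12 (cv2) and the standard library are available. Lean on these libraries where they do the work, as an engineer would, in place of code of your own. Each camera call takes 0.05 s, during which the arm holds its last target. There are 200 camera calls.

### The job

The tape roll on the bench dispenser needs locking onto its axle before anyone pulls tape. Take the linchpin out of the wooden block, feel for the upright hole in the axle's end and push the pin gently down it until its collar sits home on the axle; the ring must still be open then. Then swing the sprung ring down round the axle's end and press it gently past the pin's lower end until it snaps over and stays locked; let go, and leave the things lying about where they are.

Things in the scene. Friction and masses are not known exactly. Their poses are not given: they have to be found in the camera images.
- stand: fixed grey steel tape dispenser with a wide kraft tape roll (94 mm) on a level axle. Origin: centre of the base's underside; the axle points along its own -x, axis 85 mm up. Base 140 x 120 x 13 mm; tape to 132 mm up; steel washer (34 mm) at the roll's front. Axle's bare drilled end: 20 mm wide (y), 18 mm high (flat top 94 mm up), with an 11.5 mm vertical through hole on its centre line
- hole_in (a point): fixed point of the dispenser: where the hole's top mouth lies when the axle is pushed fully in. The axle (with roll and washer) slides stiffly, about 15 N, and may stand anywhere from 0 to 16 mm farther out (dispenser's -x), unmeasured: find the hole by feel. From the hole's centre the flat end reaches 18 mm outwards and 14 mm inwards; the washer's face is 20 mm inwards, the tape 24 mm
- linchpin: loose bright linchpin, 80 g. Origin: centre of its collar's underside, z up along the pin. Below: 10 mm pin, 28.6 mm long, flat end with 0.8 mm bevel. Above: 17 mm collar, then a head 14 (x) x 12 (y) mm reaching 32 mm up: grip it across y, 13 to 32 mm up. Brass ring pivots on the y axis 6 mm above the origin and opens to the pin's -x. Home: origin on the axle's flat top, pin's -x along the dispenser's -x
- ring (a joint): swing of the brass ring about its pivot, rad: 1.57 stands level out to the pin's -x, 0 hangs straight down, stop at -0.21. Stays where left. It reaches 38 mm from the pivot (33 inside), 43 mm wide, of 5 mm wire: it clears the axle's end, with side limbs showing 15 to 21 mm either side of the centre line, where two fingers astride the axle can push. At about 0.2 its bar meets the pin's end
- ring_wire: the brass ring itself; origin on the pivot, its own -z points from the pivot to the far bar. It is springy: the bar must stretch about 1 mm outwards to ride over the pin's end, which takes a push of roughly 6 to 14 N on the limbs 20 to 25 mm from the pivot; it must be pushed right across that end (8 mm) until it springs back behind it, at about -0.2, and is locked
- pin_block: fixed wooden block 80 x 62 x 45 mm with three holes in its top; origin at the centre of its underside. The linchpin stands upright in the hole 18 mm along its -x, 36 mm deep, 11.5 mm wide, collar resting on the top
- tags: loose stack of brown price tags 43 x 73 x 11 mm, bystander; origin at the centre of its underside
- gold_spool: loose white and gold ribbon spool 65 mm across, 16 mm high, lying flat, bystander; origin at the centre of its underside
- snips: loose blue-handled scissors 87 x 199 x 9 mm, lying flat, bystander; origin at their centre, underside
There are look-alikes about, which are no part of the job. What is meant by the linchpin is not blue or red, and is the smaller of those in its own colour.

How it is judged:
By the outcome, as a careful person would: the job done as asked, in the order asked, and still so for the second after the job is handed in, with the robot touching nothing.
It also fails if it takes over 61 s, if anything falls off the work surface, if the arm or the gripper's body presses on something with over 40 N, if the wrist force passes 120 N, or if a joint passes its speed limit or range.

## Working session

There is one attempt and no reset: what is moved stays moved. The work goes in short steps, Python scripts to look and compute and a tool call to move; the robot and the scene stay as the last step left them, time stands still between calls to the robot, and variables do not carry over. Pictures are saved under pics/ and viewed, about 8 in all and at most 12, crops included, and the job is handed in when it is done.

Besides the shell and the picture viewer there is one more tool, called after "Request:" in YAML: its name, and indented under it one key for each argument. arm_command: Moves the arm, as the interface text tells. Its arguments: {"type":"object","properties":{"moves":{"type":"array"},"newtons":{"type":"number"}},"required":["moves"]}

```bash
mkdir -p pics; ls
cat > h.py <<'E'
import numpy as np, cv2
from station import env, eyes, finish_job
def snap(n,f):
    c=eyes.capture(n); cv2.imwrite(f'pics/{f}.png',c['img'][:,:,::-1]); 
    import pickle; pickle.dump(c,open(f'pics/{f}.pkl','wb')); return c
def load(f):
    import pickle; return pickle.load(open(f'pics/{f}.pkl','rb'))
def ray(c,u,v):
    p=np.array([(u-c['cx'])/c['fx'],(v-c['cy'])/c['fy']])
    k=c.get('dist',c.get('distortion'))
    if k is not None:
        K=np.array([[c['fx'],0,c['cx']],[0,c['fy'],c['cy']],[0,0,1]]); p=cv2.undistortPoints(np.array([[[u,v]]],float),K,np.array(k,float)).ravel()
    d=np.array(c['rotation'])@np.array([p[0],-p[1],-1.]); return np.array(c['position']),d/np.linalg.norm(d)
def plane(c,u,v,z):
    o,d=ray(c,u,v); return o+d*(z-o[2])/d[2]
def proj(c,P):
    q=np.array(c['rotation']).T@(np.array(P)-np.array(c['position'])); return np.array([c['cx']+c['fx']*q[0]/-q[2],c['cy']-c['fy']*q[1]/-q[2]])
E
python3 - <<'E'
from h import *
a=snap('scene','s0');b=snap('top','t0')
for c in(a,b): print({k:(np.round(v,4).tolist() if k!='img' else 0) for k,v in c.items()})
m=np.vstack([a['img'],b['img']])
print(env.state())
E
```

```text
pics
{'img': 0, 'fx': 447.1204, 'fy': 447.1204, 'cx': 251.4495, 'cy': 191.4686, 'position': [-0.2509, -0.8426, 0.7713], 'rotation': [0.4464, -0.1886, -0.3532, 0.8002]}
{'img': 0, 'fx': 376.8298, 'fy': 376.8298, 'cx': 259.2106, 'cy': 191.5583, 'position': [0.3223, -0.1118, 1.136], 'rotation': [0.0756, -0.0753, -0.701, 0.7052]}
{'clock': 0.1, 'joint_positions': array([-1.31964834e+00,  1.04654239e-01,  9.65506821e-02,  1.56387590e+00,
       -4.64188891e-05,  1.35310024e+00]), 'qvel': array([ 0.00181018, -0.00262113, -0.00047829, -0.00077985,  0.00094157,
        0.00090322]), 'tau': array([ 6.46781569e-03, -5.58209753e+01,  5.04716492e+01,  1.29472709e-02,
       -2.19983335e-04,  1.46812687e-05]), 'eef_pos': array([ 0.27103703, -0.53496764,  0.2305935 ]), 'ee_rot': array([ 9.72648580e-01,  2.32280841e-01, -3.31002545e-05, -5.91096145e-04]), 'ft_force': array([ 0.86743765,  0.49722983, -0.19081621]), 'moment': array([-0.00790219,  0.0389603 ,  0.0024675 ]), 'width': 0.9989473348989799}
```

View pics/s0.png

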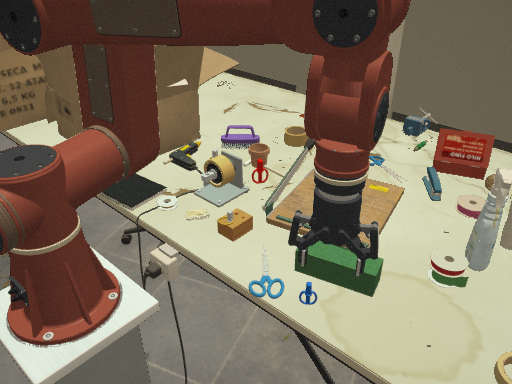

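View pics/t0.png

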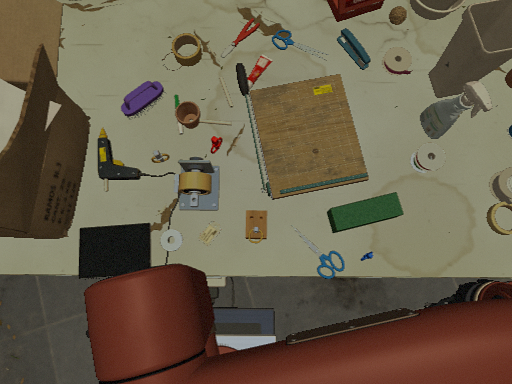

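Scene: the dispenser is at about (220,180), the block with the pin at (235,222), and red and blue look-alike pins at (260,172) and (308,293). Top: the dispenser is at (198,185) with its axle pointing down the image, and the block is at (256,225). Next I'll zoom in to measure.

```bash
cat >> h.py <<'E'
from scipy.spatial.transform import Rotation as R
def fix(c):
    r=np.array(c['rotation'])
    if r.size==4: c['rotation']=R.from_quat(r).as_matrix()
    return c
_l=load; load=lambda f: fix(_l(f))
_s=snap; snap=lambda n,f: fix(_s(n,f))
E
python3 - <<'E'
from h import *
a=load('s0');b=load('t0')
A=cv2.resize(a['img'][135:245,150:270],None,fx=5,fy=5,interpolation=cv2.INTER_CUBIC)[:,:,::-1]
B=cv2.resize(b['img'][145:255,140:280],None,fx=5,fy=5,interpolation=cv2.INTER_CUBIC)[:,:,::-1]
cv2.imwrite('pics/ca.png',A);cv2.imwrite('pics/cb.png',B)
print(plane(b,256,225,.045),plane(a,235,222,.045),plane(b,198,200,.0))
E
```

```text
[ 0.45972458 -0.10177689  0.045     ] [ 0.44748554 -0.1205638   0.045     ] [0.54138213 0.07727684 0.        ]
```

View pics/ca.png

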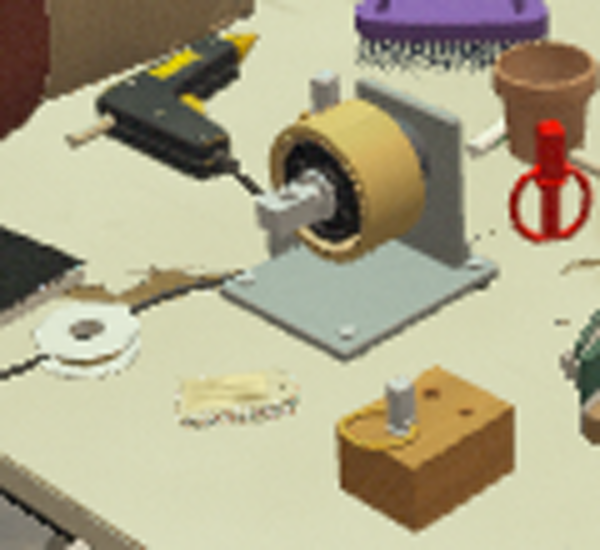

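View pics/cb.png

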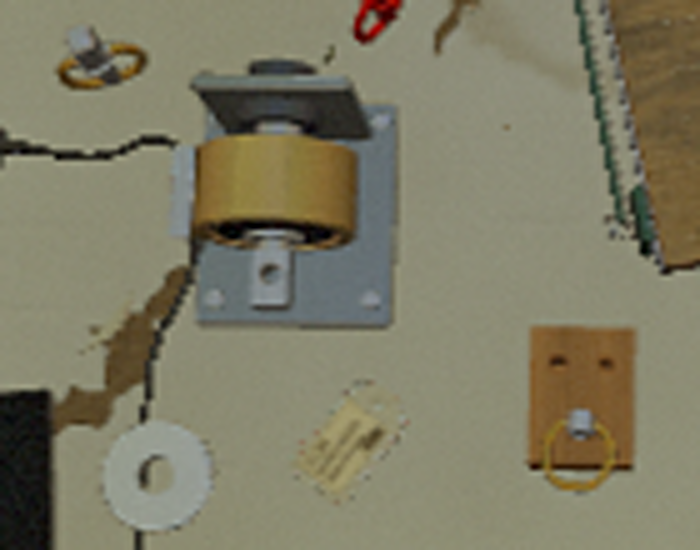

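The crops show the pin in the block: head at top-crop (580,422), ring opening down the image toward the robot. The axle end's hole is at top-crop (269,272). The bright pin behind the stand at (95,60) is larger, so it's a look-alike. Now I'll measure.

Run:
```python
from h import *
from scipy.optimize import least_squares
a=load('s0');b=load('t0')
B=lambda u,v:(140+(u+.5)/5-.5,145+(v+.5)/5-.5)
A=lambda u,v:(150+(u+.5)/5-.5,135+(v+.5)/5-.5)
for n,l,z in[('block',[(530,327),(635,327),(634,466),(530,466)],.045),('head',[(580,415)],.077),('collar/ring far',[(578,488)],.051),
 ('base',[(397,106),(392,324),(197,324)],.013),('hole',[(269,272)],.094),('axle end',[(251,306),(290,306),(291,250),(255,250)],.094),('tape',[(196,200),(357,200)],.1)]:
  for p in l: print(n,np.round(plane(b,*B(*p),z),4))
# axle end, scene
for n,l,z in[('axle end S',[(257,203),(280,212)],.094),('headS',[(400,383)],.077),('blockS',[(338,428),(417,470),(515,403)],.045),('baseS',[(222,290),(346,348),(497,268)],.013)]:
  for p in l: print(n,np.round(plane(a,*A(*p),z),4))
# orange mask block
h=cv2.cvtColor(b['img'],cv2.COLOR_RGB2HSV)
m=cv2.inRange(h,(8,110,70),(20,255,255));m[:205]=0;m[245:]=0;m[:,:235]=0;m[:,275:]=0
print(cv2.minAreaRect(np.argwhere(m)[:,::-1].astype(np.float32)),m.sum()/255)
```

```text
block [ 0.5037 -0.0709  0.045 ]
block [ 0.5041 -0.1325  0.045 ]
block [ 0.4228 -0.1321  0.045 ]
block [ 0.4225 -0.0721  0.045 ]
head [ 0.4483 -0.101   0.077 ]
collar/ring far [ 0.4095 -0.0999  0.051 ]
base [0.647  0.0145 0.013 ]
base [0.5103 0.0136 0.013 ]
base [0.5096 0.1313 0.013 ]
hole [0.526  0.0747 0.094 ]
axle end [0.5065 0.084  0.094 ]
axle end [0.5067 0.0621 0.094 ]
axle end [0.5388 0.0628 0.094 ]
axle end [0.5387 0.0832 0.094 ]
tape [0.5661 0.1167 0.1   ]
tape [0.5666 0.0257 0.1   ]
axle end S [0.504  0.0781 0.094 ]
axle end S [0.506  0.0595 0.094 ]
headS [ 0.4427 -0.106   0.077 ]
blockS [ 0.4206 -0.0776  0.045 ]
blockS [ 0.4222 -0.1379  0.045 ]
blockS [ 0.5039 -0.1348  0.045 ]
baseS [0.5048 0.1214 0.013 ]
baseS [0.5113 0.0135 0.013 ]
baseS [0.641  0.0081 0.013 ]
((256.0, 226.0), (32.0, 20.0), 90.0) 526.0
```

```bash
cat >> h.py <<'E'
def shift(P):
    s=env.state(); r=R.from_quat(s['ee_rot']).as_matrix(); print('tcp',np.round(s['eef_pos'],4),'toolx',np.round(r[:,0],4),'z',np.round(r[:,2],4),'F',np.round(s['ft_force'],1),'w',round(s['width'],3),'t',s['clock'])
    d=r.T@(np.array(P)-s['eef_pos']); print('shift',np.round(d,4), 'turn to tool x=-x: ', np.degrees(np.arctan2(r[1,0],-r[0,0])))
E
python3 -c "
from h import *
shift([.43,-.103,.20])"
```

```text
tcp [ 0.271  -0.535   0.2306] toolx [8.921e-01 4.519e-01 2.000e-04] z [-3.0e-04  1.1e-03 -1.0e+00] F [ 0.9  0.5 -0.2] w 0.999 t 0.1
shift [ 0.337  -0.3135  0.031 ] turn to tool x=-x:  153.1372188148866
```

Request:
arm_command:
  moves: [0,0.337,-0.3135,0.031,-100,0,0.337,-0.3135,0.031,-100,0,0.337,-0.3135,0.031,-100,0,0.337,-0.3135,0.031,-100,0,0.337,-0.3135,0.031,-100,0,0.337,-0.3135,0.031,-100,0,0.337,-0.3135,0.031,-100,0,0.337,-0.3135,0.031,-100,0,0.337,-0.3135,0.031,-100,0,0.337,-0.3135,0.031,-100,0,0.337,-0.3135,0.031,-100,0,0.337,-0.3135,0.031,-100]
  newtons: 40

```text
clock: 1.3
eef_pos: [0.4301, -0.1024, 0.1999]
ee_rot: [0.444, 0.896, -0.0, -0.0]
ft_force: [-0.3, -0.8, -0.1]
width: 1.0
```

Request:
arm_command:
  moves: [0,0,0,0,-53.1,0,0,0,0,-53.1,0,0,0,0,-53.1,0,0,0,0,-53.1,0,0,0,0,-53.1,0,0,0,0,-53.1,0,0,0,0,-53.1,0,0,0,0,-53.1]

```text
clock: 2.1
eef_pos: [0.43, -0.1033, 0.2001]
ee_rot: [0.002, 1.0, 0.0, -0.0]
ft_force: [0.1, 0.5, -0.3]
width: 1.002
```

Run:
```python
from h import *
shift([.443,-.104,.20])
c=snap('wrist','w0'); print(np.round(c['position'],4),np.round(c['rotation'],3),c['fx'],c['cx'],c['cy'])
for f in['w0']:
  print(proj(c,[.445,-.102,.077]),proj(c,[.445,-.102,.045]))
```

```text
tcp [ 0.43   -0.1033  0.2001] toolx [-1.0e+00  3.5e-03  3.0e-04] z [-3.e-04  1.e-04 -1.e+00] F [ 0.1  0.5 -0.3] w 1.002 t 2.1
shift [-0.013  -0.0007  0.0001] turn to tool x=-x:  0.201693706892802
[ 0.3634 -0.1026  0.3413] [[ 0.004 -0.964 -0.267]
 [ 1.     0.004  0.002]
 [-0.001 -0.267  0.964]] 286.43065959381875 259.150531908035 191.99596919087358
[260.36200755 200.34916072] [260.26598347 191.55081327]
```

View pics/w0.png

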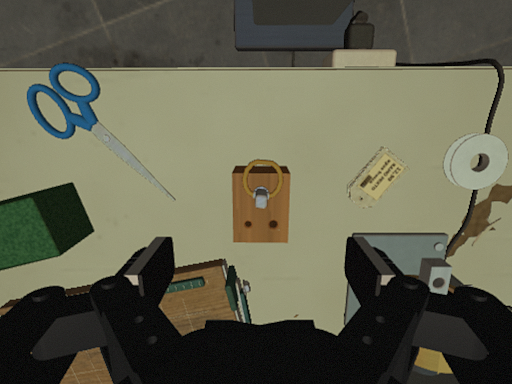

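The wrist view shows the block straight ahead, with the pin head at about (261,198) where (260,200) was predicted, and the axle end with its hole at (437,280). I'll refine from these pixels.

Run:
```python
from h import *
c=load('w0')
h=cv2.cvtColor(c['img'],cv2.COLOR_RGB2HSV)
m=cv2.inRange(h,(0,0,110),(179,60,255));m2=m*0;m2[180:215,245:278]=m[180:215,245:278]
ys,xs=np.nonzero(m2); print(xs.min(),xs.max(),ys.min(),ys.max(),xs.mean(),ys.mean())
for r in c['img'][184:212,250:274].astype(int).sum(2)//3: print(*[f'{v:3d}' for v in r])
o=cv2.inRange(h,(8,110,60),(20,255,255));o[:,:225]=0;o[:,300:]=0;o[:155]=0;o[245:]=0
for row in(205,215,235):
  x=np.nonzero(o[row])[0]; print(row,x.min(),x.max(),plane(c,x.min()-.5,row,.045),plane(c,x.max()+.5,row,.045))
x=np.nonzero(o[:,240])[0];print(x.min(),x.max(),plane(c,240,x.max()+.5,.045))
cv2.imwrite('pics/w0c.png',cv2.resize(np.hstack([c['img'][150:250,215:305],c['img'][240:340,400:490]]),None,fx=4.4,fy=4.4,interpolation=cv2.INTER_CUBIC)[:,:,::-1])
```

```text
253 268 187 207 260.64406779661016 198.91525423728814
 91  90  86  86  87  88  88  88  88  85  87  87  87  87  88  88  87  84  80  85  90  92  93  91
 93  87  84  85  86  89  88  87  85  82  77  71  79  84  87  88  85  86  81  84  89  92  91  91
 92  87  87  84  87  87  85  73  74  81  87  95  97  75  73  83  88  85  83  84  88  91  94  91
 95  91  87  86  87  81  79 102 124 125 145 149 148 125  98  80  78  83  81  85  89  92  92  93
 79  90  85  86  81  83 101 118 117 110 127 128 134 125 117 114  89  77  81  82  89  91  91  95
 71  93  87  82  91 126 119  67  42  42  40  50  61  61  80 107  95  81  75  84  89  94  94  87
 68  73  81  80  81 113  89  43  50  52  51  51  50  50  51  51 101 131  88  84  90  91  91  76
 79  65  67  78  88  73  43  49  51  56  55  55  54  57  53  51  85 118  84  79  92  92  77  71
 99  85  74  94 123 104  47  52  57  55  56  57  57  58  56  55  54  69  79  77  72  70  68  85
106 101  96 116 139 109  43  49  50  50  53  55  57  54  56  53  67  99 109  78  59  72  80 100
103 102 106 136 147 104  38  54  67  63  64  62  59  57  56  53  61 106 129  97  83  9
[... 1251 characters left out ...]
92  89
 95  91  87  87  87  86  80  76  85  94 104 106 113 124 106  92  83  84  85  87  91  92  92  92
 91  91  87  86  89  88  88  87  88  83  84  82  79  80  85  83  86  84  82  89  90  91  91  88
 91  90  89  87  87  87  90  89  88  86  87  84  87  85  86  86  86  85  82  85  89  90  91  90
 92  92  87  86  90  88  88  90  88  86  87  86  85  85  86  85  87  85  81  84  86  89  92  91
205 233 288 [ 0.4600532  -0.13222984  0.045     ] [ 0.46027638 -0.07135488  0.045     ]
215 233 288 [ 0.47158949 -0.1325619   0.045     ] [ 0.47181283 -0.07108496  0.045     ]
235 233 287 [ 0.49536043 -0.13324611  0.045     ] [ 0.49557997 -0.07164853  0.045     ]
173 241 [ 0.50332384 -0.12501804  0.045     ]
```

View pics/w0c.png

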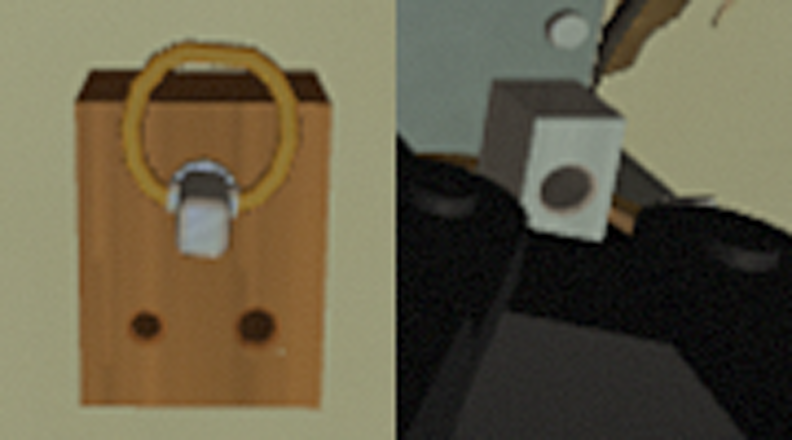

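Run:
```python
from h import *
c=load('w0')
print(plane(c,260.8,201,.077),plane(c,255.5,201,.077),plane(c,266.3,201,.077),plane(c,260.8,195,.077),plane(c,260.8,207.3,.077))
f=lambda u,v:(400+(u-396)/4.4-.4,240+v/4.4-.4)
for p in[(567,188),(536,117),(624,117),(604,241)]: print(plane(c,*f(*p),.094))
shift([.445,-.102,.15])
```

```text
[ 0.44565916 -0.10157881  0.077     ] [ 0.44564033 -0.106698    0.077     ] [ 0.44567871 -0.09626662  0.077     ] [ 0.43962824 -0.10156428  0.077     ] [ 0.45206806 -0.10159425  0.077     ]
[0.52452591 0.07244377 0.094     ]
[0.50679693 0.06276701 0.094     ]
[0.50686346 0.08204593 0.094     ]
[0.5381701  0.08301314 0.094     ]
tcp [ 0.43   -0.1033  0.2001] toolx [-1.0e+00  4.3e-03  2.0e-04] z [-2.e-04  1.e-04 -1.e+00] F [-0.2  1.  -0.6] w 0.999 t 2.15
shift [-0.015   0.0014  0.0501] turn to tool x=-x:  0.2454690507673944
```

Request:
arm_command:
  moves: [0,-0.0155,0.0014,0.04,0,0,-0.0155,0.0014,0.08,0,0,-0.0155,0.0014,0.11,0,0,-0.0155,0.0014,0.13,0,0,-0.0155,0.0014,0.1405,0,0,-0.0155,0.0014,0.1405,0]

```text
clock: 2.75
eef_pos: [0.4448, -0.1015, 0.0587]
ee_rot: [0.001, 1.0, 0.0, -0.001]
ft_force: [-0.2, 0.2, -0.7]
width: 1.0
```

Request:
arm_command:
  moves: [140,0,0,0,0,140,0,0,0,0,140,0,0,0,0,255,0,0,0,0,255,0,0,0,0,255,0,0,0,0,255,0,0,0,0,255,0,0,0,0,255,0,0,0,0]
  newtons: 30

```text
clock: 3.65
eef_pos: [0.4458, -0.1021, 0.0602]
ee_rot: [0.0, 1.0, -0.0, 0.0]
ft_force: [-1.8, 0.5, 5.6]
width: 0.129
```

Request:
arm_command:
  moves: [255,0,0,-0.01,0,255,0,0,-0.02,0,255,0,0,-0.035,0,255,0,0,-0.05,0,255,0,0,-0.09,0,255,0,0,-0.12,0,255,0,0,-0.12,0]
  newtons: 60

```text
clock: 4.35
eef_pos: [0.4476, -0.1031, 0.1854]
ee_rot: [0.0, 1.0, -0.002, 0.003]
ft_force: [0.4, 0.3, -1.3]
width: 0.121
```

Run:
```python
from h import *
shift([.5,.0725,.18])
c=snap('wrist','w1')
cv2.imwrite('pics/w1c.png',cv2.resize(c['img'][120:384,130:390],None,fx=2.2,fy=2.2,interpolation=cv2.INTER_CUBIC)[:,:,::-1])
```

```text
tcp [ 0.4476 -0.1031  0.1854] toolx [-1.0e+00  6.0e-04 -6.5e-03] z [ 0.0065 -0.0037 -1.    ] F [ 0.4  0.3 -1.3] w 0.121 t 4.35
shift [-0.0522  0.1757  0.0051] turn to tool x=-x:  0.03701499225486377
```

View pics/w1c.png

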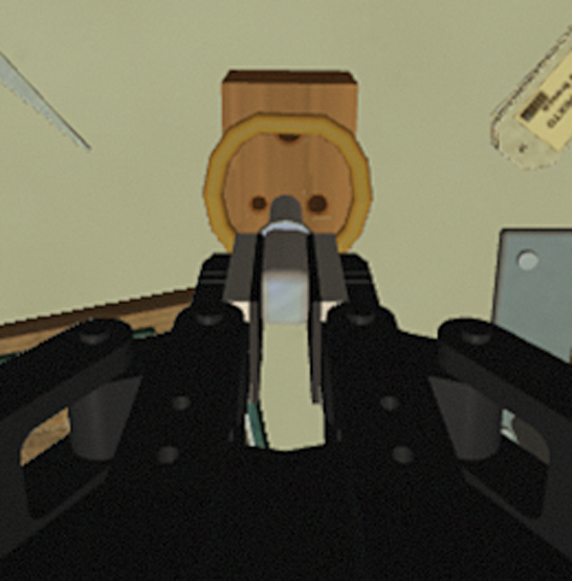

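The pin is held upright between the pads with the ring open toward the robot. I'll check its offset from the TCP and then go over the axle.

Run:
```python
from h import *
c=load('w1'); s=env.state()
f=lambda u,v:(130+(u+.5)/2.2-.5,120+(v+.5)/2.2-.5)
z=s['eef_pos'][2]
for p in[(285,271),(285,323),(262,295),(308,295)]: print('head',plane(c,*f(*p),z+.0168)-s['eef_pos'])
for p in[(286,196),(272,210),(299,210)]: print('pin end',plane(c,*f(*p),z-.0438)-s['eef_pos'])
shift([.5245,.0725,.16])
```

```text
head [-5.27766129e-03  1.80360801e-05  1.68000000e-02]
head [7.55011525e-03 5.69699259e-06 1.68000000e-02]
head [ 0.00057043 -0.00510061  0.0168    ]
head [0.0005559 0.0051235 0.0168   ]
pin end [-1.56017230e-03  6.88760506e-05 -4.38000000e-02]
pin end [ 0.0031183  -0.00435626 -0.0438    ]
pin end [ 0.00311254  0.00417229 -0.0438    ]
tcp [ 0.4469 -0.1027  0.1829] toolx [-1.0e+00  7.0e-04 -4.1e-03] z [ 0.0041 -0.0024 -1.    ] F [ 0.8  0.1 -0.6] w 0.121 t 4.4
shift [-0.0774  0.1753  0.0228] turn to tool x=-x:  0.03784171080900797
```

Request:
arm_command:
  moves: [255,-0.025,0.06,0,0,255,-0.05,0.11,0,0,255,-0.065,0.15,0,0,255,-0.07,0.17,0,0,255,-0.073,0.1753,0,0,255,-0.073,0.1753,0.015,0,255,-0.073,0.1753,0.022,0,255,-0.073,0.1753,0.022,0,255,-0.073,0.1753,0.022,0]

```text
clock: 5.3
eef_pos: [0.5182, 0.0723, 0.1573]
ee_rot: [0.001, 1.0, -0.0, -0.0]
ft_force: [0.2, -0.5, -1.2]
width: 0.121
```

Run:
```python
from h import *
shift([.5,.0725,.16])
c=snap('wrist','w2')
cv2.imwrite('pics/w2c.png',cv2.resize(c['img'][150:300,180:340],None,fx=4,fy=4,interpolation=cv2.INTER_CUBIC)[:,:,::-1])
```

```text
tcp [0.5182 0.0723 0.1573] toolx [-1.0e+00  2.4e-03  9.0e-04] z [-9.e-04 -1.e-04 -1.e+00] F [ 0.2 -0.5 -1.2] w 0.121 t 5.3
shift [ 0.0182  0.0002 -0.0027] turn to tool x=-x:  0.13481455356100963
```

View pics/w2c.png

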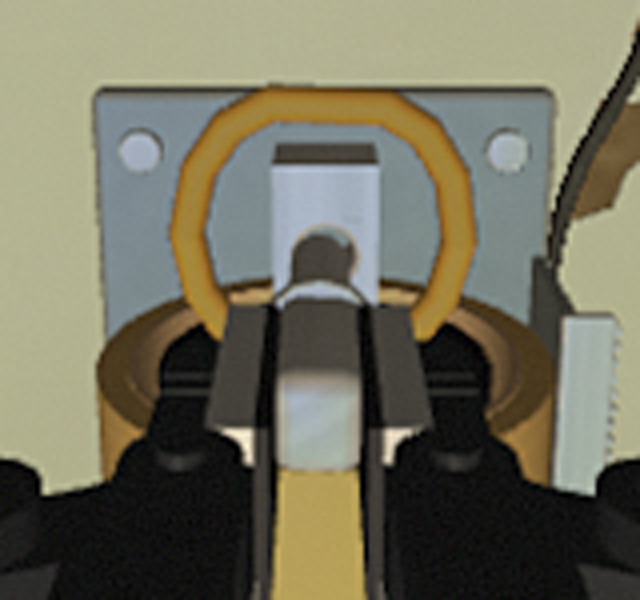

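Run:
```python
from h import *
c=load('w2'); t=env.state()['eef_pos']
f=lambda u,v:(180+(u+.5)/4-.5,150+(v+.5)/4-.5)
im=c['img'].astype(int).mean(2)
print(im[196,245:280].astype(int)); print(im[212:216,245:280].astype(int)); print(im[185:225,261].astype(int)); print(im[200:225,266].astype(int))
for n,p,z in[('end',(326,164),.094),('L',(272,190),.094),('R',(380,190),.094),('holeR',(355,245),.094),('holetop',(326,226),.094),('pinL',(293,262),t[2]-.0438),('pinR',(356,262),t[2]-.0438),('pintip',(323,234),t[2]-.0438),('baseL',(97,92),.013),('baseR',(551,92),.013),('headL',(279,420),t[2]+.0168),('headR',(362,420),t[2]+.0168)]: print(n,np.round(plane(c,*f(*p),z),4), np.round((plane(c,*f(*p),z)-t)*1e3,1))
```

```text
[135 134 142 169 176 176 178 181 184 185 183 182 182 182 185 184 181 180
 179 177 176 174 177 176 178 179 182 185 184 168 128 133 133 135 134]
[[132 134 140 164 174 175 184 166  94  56  59  62  65  64  64  64  64  67
   67  70  70  64  54  95 157 179 183 183 178 157 130 134 132 135 134]
 [134 132 140 164 175 177 182 159  70  57  63  67  66  64  63  64  63  66
   69  68  71  70  59  90 147 174 186 185 179 157 128 134 132 134 132]
 [134 133 140 161 175 177 184 159  60  59  65  63  65  66  66  64  63  68
   67  68  70  68  62  89 142 173 186 184 178 156 129 134 131 131 131]
 [132 133 139 164 175 177 181 150  50  56  62  62  65  64  64  64  64  66
   66  68  72  66  66  97 153 174 183 184 179 156 128 131 131 132 130]]
[115  69  61  64  66  53 145 189 181 181 182 181 181 182 182 179 181 181
 182 180 178 156 136 112  71  66  65  64  63  63  64  66  64  61  61 120
 170 183 171 116]
[176 174 176 174 168 170 176 165 146 131 128  98  64  70  68  66  65  67
  71  67  60  80 151 187 152]
end [0.5072 0.074  0.094 ] [-11.4   1.6 -63.8]
L [0.5122 0.064  0.094 ] [ -6.4  -8.4 -63.8]
R [0.5123 0.0841 0.094 ] [ -6.3  11.7 -63.8]
holeR [0.5231 0.0795 0.094 ] [  4.5   7.1 -63.8]
holetop [0.5193 0.074  0.094 ] [  0.7   1.6 -63.8]
pinL [0.5192 0.0682 0.114 ] [  0.6  -4.1 -43.8]
pinR [0.5192 0.079  0.114 ] [  0.6   6.6 -43.8]
pintip [0.5141 0.0734 0.114 ] [ -4.5   1.  -43.8]
baseL [0.5101 0.0163 0.013 ] [  -8.5  -56.1 -144.8]
baseR [0.5104 0.1316 0.013 ] [  -8.2   59.2 -144.8]
headL [0.517  0.0679 0.1746] [-1.6 -4.4 16.8]
headR [0.5171 0.0779 0.1746] [-1.5  5.5 16.8]
```

Request:
arm_command:
  moves: [255,-0.0063,0.0004,0.005,0,255,-0.0063,0.0004,0.01,0,255,-0.0063,0.0004,0.015,0,255,-0.0063,0.0004,0.017,0,255,-0.0063,0.0004,0.017,0,255,-0.0063,0.0004,0.017,0]

```text
clock: 5.95
eef_pos: [0.525, 0.0737, 0.1408]
ee_rot: [0.0, 1.0, -0.0, 0.0]
ft_force: [0.4, -0.1, -1.1]
width: 0.119
```

Request:
arm_command:
  moves: [255,0,0,0.001,0,255,0,0,0.002,0,255,0,0,0.003,0,255,0,0,0.004,0,255,0,0,0.004,0]

```text
clock: 6.45
eef_pos: [0.5249, 0.0737, 0.1366]
ee_rot: [0.0, 1.0, -0.0, -0.0]
ft_force: [-0.5, -0.3, -1.4]
width: 0.122
```

Request:
arm_command:
  moves: [255,0,0,0.001,0,255,0,0,0.002,0,255,0,0,0.003,0,255,0,0,0.003,0]

```text
clock: 6.85
eef_pos: [0.5249, 0.0737, 0.1336]
ee_rot: [0.0, 1.0, -0.0, -0.0]
ft_force: [0.7, -1.0, -0.9]
width: 0.116
```

Request:
arm_command:
  moves: [255,0,0,0.001,0,255,0,0,0.002,0,255,0,0,0.003,0,255,0,0,0.004,0,255,0,0,0.004,0]

```text
clock: 7.35
eef_pos: [0.5249, 0.0737, 0.1296]
ee_rot: [0.0, 1.0, -0.0, -0.0]
ft_force: [-0.1, -0.5, -0.8]
width: 0.118
```

In the hole with no contact force. I'll check for lateral force as it goes deeper.

Request:
arm_command:
  moves: [255,0,0,0.002,0,255,0,0,0.004,0,255,0,0,0.006,0,255,0,0,0.008,0,255,0,0,0.008,0]

```text
clock: 7.85
eef_pos: [0.5248, 0.0737, 0.1214]
ee_rot: [0.0, 1.0, -0.0, -0.0]
ft_force: [-0.3, 0.6, -0.2]
width: 0.121
```

Request:
arm_command:
  moves: [255,0,0,0.002,0,255,0,0,0.004,0,255,0,0,0.006,0,255,0,0,0.006,0]

```text
clock: 8.25
eef_pos: [0.5248, 0.0737, 0.1154]
ee_rot: [0.0, 1.0, -0.0, -0.0]
ft_force: [0.0, 0.7, -1.4]
width: 0.123
```

Request:
arm_command:
  moves: [255,0,0,0.001,0,255,0,0,0.002,0,255,0,0,0.003,0,255,0,0,0.004,0,255,0,0,0.005,0,255,0,0,0.005,0]

```text
clock: 8.85
eef_pos: [0.5249, 0.0737, 0.1106]
ee_rot: [0.0, 1.0, -0.0, -0.0]
ft_force: [-0.5, -0.0, -1.1]
width: 0.118
```

Request:
arm_command:
  moves: [255,0,0,0.0005,0,255,0,0,0.001,0,255,0,0,0.001,0]

```text
clock: 9.15
eef_pos: [0.525, 0.0737, 0.1097]
ee_rot: [0.0, 1.0, -0.0, 0.0]
ft_force: [0.8, 0.2, -0.9]
width: 0.121
```

Request:
arm_command:
  moves: [255,0,0,0.0005,0,255,0,0,0.001,0,255,0,0,0.001,0]

```text
clock: 9.45
eef_pos: [0.5252, 0.0737, 0.1094]
ee_rot: [0.0, 1.0, -0.0, 0.0]
ft_force: [-1.8, 0.1, 4.8]
width: 0.119
```

Request:
arm_command:
  moves: [255,0,0,0.0005,0,255,0,0,0.001,0,255,0,0,0.001,0]

```text
clock: 9.75
eef_pos: [0.5253, 0.0736, 0.1092]
ee_rot: [0.0, 1.0, -0.0, 0.001]
ft_force: [-4.6, -0.3, 12.4]
width: 0.118
```

Request:
arm_command:
  moves: [255,0,0,-0.001,0,255,0,0,-0.0012,0,120,0,0,-0.0012,0,120,0,0,-0.0012,0,120,0,0,-0.0012,0,120,0,0,-0.0012,0,120,0,0,-0.03,0,120,0,0,-0.06,0,120,0.03,0,-0.06,0,120,0.03,0,-0.06,0]

```text
clock: 10.75
eef_pos: [0.4934, 0.074, 0.1684]
ee_rot: [0.0, 1.0, -0.0, -0.0]
ft_force: [0.7, 0.4, -0.1]
width: 0.53
```

Run:
```python
from h import *
shift([.5,.0725,.16])
c=snap('wrist','w3');b=snap('scene','s3')
A=cv2.resize(b['img'][140:200,180:240],(500,500),interpolation=cv2.INTER_CUBIC)
B=cv2.resize(c['img'][150:384,150:370],None,fx=1.4,fy=2.1368,interpolation=cv2.INTER_CUBIC)
B=cv2.resize(c['img'][180:330,200:320],(400,500),interpolation=cv2.INTER_CUBIC)[:,:300]
cv2.imwrite('pics/w3c.png',np.hstack([A,B])[:,:,::-1])
```

```text
tcp [0.4934 0.074  0.1684] toolx [-1.e+00  3.e-04  2.e-04] z [-2.e-04 -1.e-04 -1.e+00] F [ 0.7  0.4 -0.1] w 0.53 t 10.75
shift [-0.0066 -0.0015  0.0084] turn to tool x=-x:  0.017519145927084347
```

View pics/w3c.png

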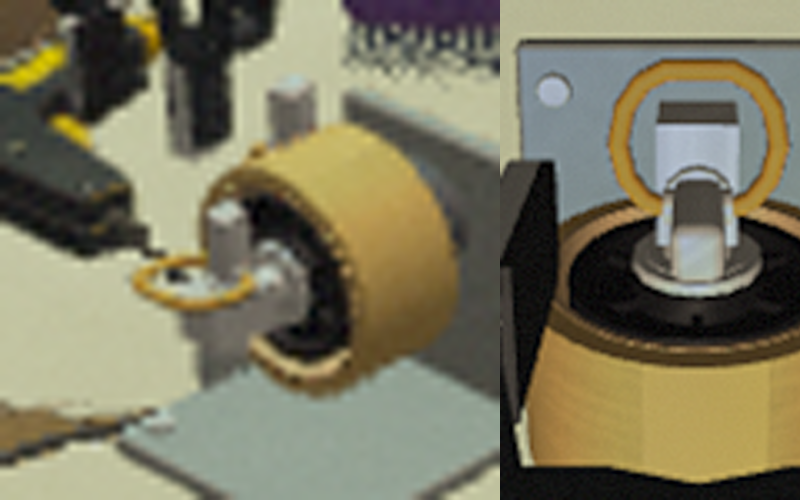

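The pin's collar sits flush on the axle and the ring is still open and level, pointing out over the axle's end. Next I set the fingers astride the axle, about 26 mm apart, and push the limbs down.

Request:
arm_command:
  moves: [177,-0.0086,-0.0003,0,0,177,-0.0086,-0.0003,0,0,177,-0.0086,-0.0003,0.025,0,177,-0.0086,-0.0003,0.045,0,177,-0.0086,-0.0003,0.055,0,177,-0.0086,-0.0003,0.06,0,177,-0.0086,-0.0003,0.06,0]
  newtons: 20

```text
clock: 11.55
eef_pos: [0.5036, 0.0734, 0.1075]
ee_rot: [0.0, 1.0, -0.0, -0.0]
ft_force: [0.3, 0.1, 0.6]
width: 0.304
```

Request:
arm_command:
  moves: [177,0,0,0.002,0,177,0,0,0.004,0,177,0,0,0.006,0,177,0,0,0.008,0,177,0,0,0.01,0,177,0,0,0.01,0]

```text
clock: 12.15
eef_pos: [0.5036, 0.0734, 0.0976]
ee_rot: [0.0, 1.0, -0.0, -0.0]
ft_force: [-0.4, -0.6, 0.6]
width: 0.301
```

Request:
arm_command:
  moves: [177,0,0,0.002,0,177,0,0,0.004,0,177,0,0,0.006,0,177,0,0,0.008,0,177,0,0,0.01,0,177,0,0,0.01,0]

```text
clock: 12.75
eef_pos: [0.5034, 0.0734, 0.0873]
ee_rot: [0.0, 1.0, -0.0, -0.0]
ft_force: [0.1, -0.4, 1.0]
width: 0.303
```

Request:
arm_command:
  moves: [177,0,0,0.002,0,177,0,0,0.004,0,177,0,0,0.006,0,177,0,0,0.008,0,177,0,0,0.01,0,177,0,0,0.01,0]

```text
clock: 13.35
eef_pos: [0.5034, 0.0734, 0.0774]
ee_rot: [0.0, 1.0, -0.0, -0.0]
ft_force: [-0.7, 0.5, 0.3]
width: 0.304
```

Run:
```python
from h import *
shift([.5,.0737,.077])
b=snap('scene','s4')
A=cv2.resize(b['img'][135:215,170:250],(600,600),interpolation=cv2.INTER_CUBIC)
cv2.imwrite('pics/s4c.png',A[:,:,::-1])
```

```text
tcp [0.5034 0.0734 0.0774] toolx [-1.e+00  7.e-04  5.e-04] z [-5.e-04 -0.e+00 -1.e+00] F [-0.7  0.5  0.3] w 0.304 t 13.35
shift [0.0034 0.0003 0.0004] turn to tool x=-x:  0.040174172302977366
```

View pics/s4c.png

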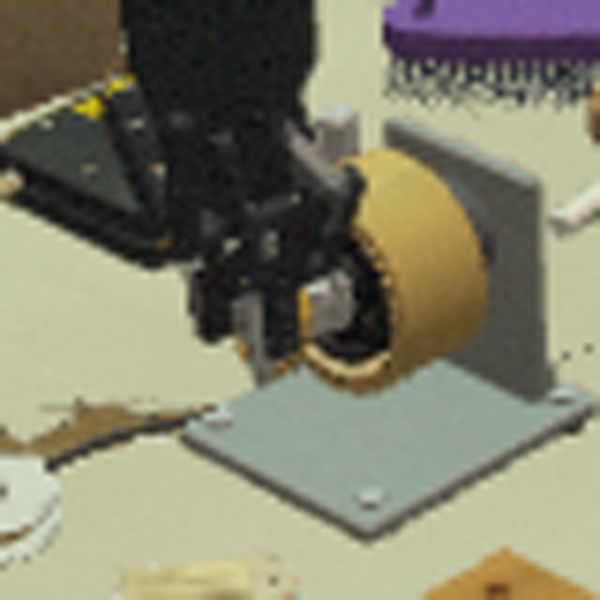

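The limbs are swung partly down, with the ring visible beside the finger at (305,300) and its bar at (240,350). Now I push inwards gently.

Request:
arm_command:
  moves: [177,-0.001,0,0,0,177,-0.002,0,0,0,177,-0.003,0,0,0,177,-0.004,0,0,0,177,-0.004,0,0,0]

```text
clock: 13.9
eef_pos: [0.5077, 0.0734, 0.0778]
ee_rot: [0.0, 1.0, -0.0, -0.0]
ft_force: [-0.9, 0.2, -0.1]
width: 0.305
```

Request:
arm_command:
  moves: [177,-0.0005,0,0,0,177,-0.001,0,0,0,177,-0.0015,0,0,0,177,-0.002,0,0,0,177,-0.002,0,0,0]

```text
clock: 14.4
eef_pos: [0.5092, 0.0734, 0.0775]
ee_rot: [0.0, 1.0, -0.0, -0.0]
ft_force: [-3.2, 0.1, -0.7]
width: 0.307
```

Request:
arm_command:
  moves: [177,-0.0005,0,0,0,177,-0.001,0,0,0,177,-0.0015,0,0,0,177,-0.002,0,0,0,177,-0.002,0,0,0]

```text
clock: 14.9
eef_pos: [0.5101, 0.0734, 0.0769]
ee_rot: [0.0, 1.0, -0.0, -0.002]
ft_force: [-8.1, -0.1, -1.8]
width: 0.303
```

Request:
arm_command:
  moves: [177,-0.0005,0,0,0,177,-0.001,0,0,0,177,-0.001,0,0,0]

```text
clock: 15.2
eef_pos: [0.5109, 0.0734, 0.0765]
ee_rot: [0.0, 1.0, -0.0, -0.002]
ft_force: [-7.3, -1.3, -4.2]
width: 0.305
```

Request:
arm_command:
  moves: [177,-0.0005,0,0,0,177,-0.001,0,0,0,177,-0.001,0,0,0]

```text
clock: 15.5
eef_pos: [0.5118, 0.0734, 0.0764]
ee_rot: [0.0, 1.0, -0.0, -0.002]
ft_force: [-7.5, -0.6, -4.6]
width: 0.307
```

Request:
arm_command:
  moves: [177,-0.0005,0,0,0,177,-0.001,0,0,0,177,-0.001,0,0,0]

```text
clock: 15.8
eef_pos: [0.5125, 0.0734, 0.0763]
ee_rot: [0.0, 1.0, -0.0, -0.002]
ft_force: [-8.3, -0.9, -3.4]
width: 0.31
```

Request:
arm_command:
  moves: [177,-0.0005,0,0,0,177,-0.001,0,0,0,177,-0.001,0,0,0]

```text
clock: 16.1
eef_pos: [0.5131, 0.0735, 0.0763]
ee_rot: [0.0, 1.0, -0.0, -0.003]
ft_force: [-11.0, -0.5, -2.1]
width: 0.307
```

Request:
arm_command:
  moves: [177,-0.0005,0,0,0,177,-0.001,0,0,0,177,-0.001,0,0,0]

```text
clock: 16.4
eef_pos: [0.5144, 0.0735, 0.0767]
ee_rot: [0.0, 1.0, -0.0, -0.002]
ft_force: [-12.2, 0.2, 0.7]
width: 0.303
```

Request:
arm_command:
  moves: [177,-0.0005,0,0,0,177,-0.0005,0,0,0]

```text
clock: 16.6
eef_pos: [0.5145, 0.0735, 0.0766]
ee_rot: [0.0, 1.0, -0.0, -0.003]
ft_force: [-12.5, -1.0, 1.4]
width: 0.308
```

Request:
arm_command:
  moves: [177,-0.0005,0,0,0,177,-0.0005,0,0,0]

```text
clock: 16.8
eef_pos: [0.5146, 0.0735, 0.0764]
ee_rot: [0.0, 1.0, -0.0, -0.003]
ft_force: [-14.5, -1.2, 1.3]
width: 0.307
```

Request:
arm_command:
  moves: [177,0.01,0,0,0,177,0.021,0,0,0,177,0.021,0,-0.03,0,177,0.021,0,-0.06,0,120,0.021,0,-0.0915,0,120,0.021,0,-0.0915,0,120,0.021,0,-0.0915,0]

```text
clock: 17.5
eef_pos: [0.4977, 0.0733, 0.1702]
ee_rot: [0.0, 1.0, -0.0, 0.001]
ft_force: [-0.8, 0.5, -1.1]
width: 0.526
```

Run:
```python
from h import *
shift([.5,.0737,.077])
c=snap('wrist','w5');b=snap('scene','s5')
A=cv2.resize(b['img'][150:190,190:230],(400,400),interpolation=cv2.INTER_CUBIC)
B=cv2.resize(c['img'][190:270,220:300],(400,400),interpolation=cv2.INTER_CUBIC)
cv2.imwrite('pics/w5c.png',np.hstack([A,B])[:,:,::-1])
```

```text
tcp [0.4977 0.0733 0.1702] toolx [-1.0e+00  7.0e-04 -2.8e-03] z [ 2.8e-03 -3.0e-04 -1.0e+00] F [-0.8  0.5 -1.1] w 0.526 t 17.5
shift [-0.002   0.0004  0.0932] turn to tool x=-x:  0.04078559258836756
```

View pics/w5c.png

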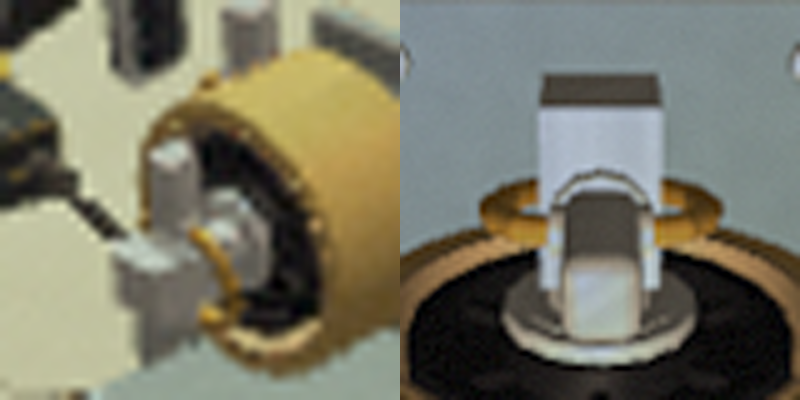

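The wrist view shows the ring hanging nearly upright round the axle, limbs at crop (485,210) and (720,210). The scene view agrees but is coarse. I'll work out the angle from the limbs' pixels.

Run:
```python
from h import *
def mask(c,win):
    h=cv2.cvtColor(cv2.GaussianBlur(c['img'],(3,3),0),cv2.COLOR_RGB2HSV); m=cv2.inRange(h,(10,120,70),(28,255,255)); k=m*0; a,b,d,e=win; k[a:b,d:e]=m[a:b,d:e]; return k
c=load('w3'); m=mask(c,(190,245,225,300)); ys,xs=np.nonzero(m)
P=np.array([plane(c,x,y,.1) for x,y in zip(xs,ys)])
yc=(P[:,1].min()+P[:,1].max())/2; xp=P[:,0].min()+.038
print('level ring yc',yc,'pivot x',xp,'width',np.ptp(P[:,1]),'xmax',P[:,0].max())
for r in range(4,40,3):
    s=P[abs(xp-P[:,0]-r*1e-3)<.001]; 
    if len(s): print(r,np.round((abs(s[:,1]-yc).min()*1e3,abs(s[:,1]-yc).max()*1e3),1),end='; ')
c=load('w5'); m=mask(c,(222,240,230,300)); ys,xs=np.nonzero(m); print()
for y in range(222,240): 
    x=xs[ys==y]; 
    if len(x): print(y,x.min(),x.max(),end='; ')
print('axle front edge x', plane(c,260,190+104/5,.094), 'head', plane(c,220+200/5-.4,190+255/5-.4,.126),plane(c,220+200/5-.4,190+335/5-.4,.126))
c3=load('w3');f=lambda u,v:(200+u*.3-.4,180+v*.3-.4)
print('w3 axle front',plane(c3,*f(198,123),.094),'head',plane(c3,*f(198,227),.126),plane(c3,*f(198,280),.126))
```

```text
level ring yc 0.07402433643844054 pivot x 0.5276887162136629 width 0.052767096455142194 xmax 0.5280827410000034
4 [ 8.8 16.7]; 7 [12.7 18.2]; 10 [14.2 19. ]; 13 [15.7 19.7]; 16 [16.4 20.4]; 19 [17.2 20.3]; 22 [16.3 20.3]; 25 [15.5 19.4]; 28 [13.9 18.6]; 31 [11.5 17. ]; 34 [ 0.  15.4]; 37 [ 0.  10.7]; 
226 273 274; 227 242 277; 228 240 280; 229 238 281; 230 237 282; 231 236 283; 232 236 283; 233 237 283; 234 237 282; 235 237 282; 236 235 284; 237 232 287; 238 230 290; 239 230 293; axle front edge x [0.50723091 0.07415322 0.094     ] head [0.5181766  0.07381612 0.126     ] [0.53067941 0.07380724 0.126     ]
w3 axle front [0.50693693 0.07403685 0.094     ] head [0.5183644  0.07407632 0.126     ] [0.53082546 0.07406552 0.126     ]
```

Run:
```python
from h import *
c=load('w5')
xp=.5252
for n,u,v,r in[('limb',236,231.5,18.5),('limbR',283.5,231.5,18.5),('lower outer',243,226.5,34),('lower outerR',274,225.7,34.5)]:
  for th in(.1,0,-.1,-.2):
    p=plane(c,u,v,.1-r*1e-3*np.cos(th)); q=p[0]-xp
    print(n,th,np.round(p,4),'th from x',round(float(np.arcsin(-q/(r*1e-3))),3), 'pred px',np.round(proj(c,[xp-r*1e-3*np.sin(th),p[1],p[2]]),1))
```

```text
limb 0.1 [0.5306 0.0534 0.0816] th from x -0.294 pred px [235.8 223.7]
limb 0 [0.5306 0.0534 0.0815] th from x -0.296 pred px [235.9 225.7]
limb -0.1 [0.5306 0.0534 0.0816] th from x -0.294 pred px [235.9 227.7]
limb -0.2 [0.5304 0.0534 0.0819] th from x -0.287 pred px [236.  229.8]
limbR 0.1 [0.5306 0.0945 0.0816] th from x -0.295 pred px [283.7 223.7]
limbR 0 [0.5306 0.0945 0.0815] th from x -0.297 pred px [283.6 225.7]
limbR -0.1 [0.5306 0.0945 0.0816] th from x -0.295 pred px [283.6 227.7]
limbR -0.2 [0.5305 0.0945 0.0819] th from x -0.288 pred px [283.5 229.8]
lower outer 0.1 [0.5323 0.0586 0.0662] th from x -0.21 pred px [242.8 215.8]
lower outer 0 [0.5324 0.0585 0.066 ] th from x -0.212 pred px [242.9 219.2]
lower outer -0.1 [0.5323 0.0586 0.0662] th from x -0.21 pred px [242.9 222.7]
lower outer -0.2 [0.5321 0.0586 0.0667] th from x -0.204 pred px [243.  226.4]
lower outerR 0.1 [0.5317 0.0871 0.0657] th from x -0.19 pred px [274.1 215.5]
lower outerR 0 [0.5318 0.0871 0.0655] th from x -0.193 pred px [274.1 219. ]
lower outerR -0.1 [0.5317 0.0871 0.0657] th from x -0.19 pred px [274.  222.6]
lower outerR -0.2 [0.5315 0.087  0.0662] th from x -0.184 pred px [274.  226.2]
```

The ring reads about -0.2 on both sides, which is behind the pin's end. That agrees with the 1.3 mm jump and then the hard stop I felt. The pin head and axle haven't moved, and the gripper is clear.

```bash
python3 -c "
from h import *
s=env.state(); print(s['clock'],s['eef_pos'],s['ft_force']); print(finish_job())"
```

```text
17.6 [0.49647146 0.0734296  0.16839325] [ 0.50799382 -0.35900334 -0.93045068]
the job is handed in; nothing more can be done
None
```

The linchpin is in the axle with its collar home and the ring appears locked over its lower end. I handed the job in at 17.6 s.

- **Pin:** I took it out of the block and lowered it down the axle's hole, first try, with no noticeable contact force. The collar met the axle top at the expected height, and I pressed to about 12 N. A picture after letting go showed the pin seated and the ring still open.
- **Ring:** I swung it down with two fingers astride the axle and pressed it inwards at 8–12 N. It jumped about 1.3 mm, then met a hard stop at about 14.5 N.
- **Last checks:** From the wrist picture after backing off, the ring stands at about -0.19 to -0.21 rad by its lower edge on both sides, which matches locked. The limbs' widest point gave about -0.29, beyond the -0.21 stop, so I put that down to measuring error. I did not test the lock by pulling on the ring, and I saw no clear view of the bar behind the pin's end.
- **Surroundings:** The axle and pin head were within about 0.3 mm of where they were before the ring was pushed. The gripper was clear of everything, with about 1 N of sensor noise, and I knowingly touched nothing else.

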